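Shut the planter casting form and clip it closed

ROBOT

A 7-joint arm with a two-finger parallel gripper is mounted at the origin on the work surface. World frame = base frame: x ahead of the robot, y to its left, z up, the work surface at z = 0. Lengths are in m, angles in rad, forces in N, time in s.
With the tool pointing down it reaches from about 0.425 to 0.875 m from the base axis. Payload 4.7 kg.
Tool frame: the origin (TCP) lies at the very end of the fingers, on their centre line; the grasp point (between the pads) lies 19 mm behind it; x points along the fingers, y is the direction in which the jaws open and shut, and the axes are right-handed (so a half turn about x gives the same grasp; the last joint's range is limited). The gripper opens to 87 mm and grips with 3 to 60 N. Pads are 19 mm wide; open, the fingers measure 117 mm over their backs; the gripper's body (75 mm by 190 mm) begins 51 mm behind the grasp point.
Start: joints at [1.331, 0.321, -0.07, 1.45, 0.023, 1.371, -0.057], TCP at [0.163, -0.629, 0.223] pointing down, gripper open.
Joint ranges: [-2.86, 2.86], [-0.3, 2.09], [-1.38, 1.24], [0.06, 2.45], [-1.56, 4.7], [0.09, 2.05], [-2.69, 2.69]. Speed limits (rad/s): [2.57, 2.57, 3.14, 3.14, 3.14, 3.14, 3.14].

INTERFACE

Orientations are given as a rotation vector (axis times angle).
In Python, from bench import ctrl gives the robot as it stands.
- The arm moves only by the tool step_arm, never from a script. Its argument "increments" is one flat list of numbers, 6 for each row, row after row: the shift along the tool's x, y, z in cm, then the turn, a rotation vector about the tool's x, y, z in rad. In form: [tx, ty, tz, ax, ay, az, tx, ty, tz, ax, ay, az, ...]. A call has 1 to 12 rows; each row shifts and turns the commanded pose from where the row before left it, along the tool's axes as they then stand; what a row does not reach is not made up. A row lasts 1/8 s, in which the tool goes at most 62.5 mm and 10.7 degrees, less where a joint would pass 70% of its speed; a pose out of reach is approached as far as the arm can. A call with a gripper value outside its range is refused whole. "fingers" is the opening in per cent of the stroke, from 0 (shut) to 100 (fully open), set as the call begins (left out, the last holds). The fingers move at their own pace and stop on an object; "force" is the grip in N (left out, the last holds). Time passes only in rows, so rows that do not move let the fingers close. It gives the time, the measured TCP pose, the force and the opening at its end, in the units of the state.
- ctrl.get_state(): the state, without advancing time (a new reading comes with each control period).
- ctrl.get_image(name): name is "scene" or "top" or "wrist"; returns the picture (420x560x3 uint8, red, green, blue); there is no depth.
- ctrl.camera_params(name): a dict with "vertical_fov" (degrees; the focal length in pixels is half the picture's height over the tangent of half this angle, whatever the lens; pixels are square), "cx", "cy" (the principal point, pixels), "R" (3x3) and "t" (3): a world point X has camera coordinates R X + t. Camera axes: x right, y down, z forward; pixel columns grow to the right and rows downward; lengths in m; the calibration is good to about 2 mm. A picture is of the moment at which its call begins: read the wrist's pose just before it. camera_params takes no time and is no camera call; for the wrist camera it gives the pose at the moment of the call.
- ctrl.close_job(): hands the job in, once; it reports no verdict.
Trained networks look in the newest picture that a camera, given by its name, has taken for a name from the list of things; names that differ only in an ending like _2 or _b are one class to them, and where a whole thing is asked for, a point or a joint stands for the part that bears it (a point fixed in the world has none). Each returns a list of dicts, best first, with "score" (0 to 1); they miss things now and then, are a little off and sometimes report something else, mostly with a low value. They report only what shows in the picture. A call takes as long as a camera call. They do not tell look-alikes from the thing itself.
- ctrl.search_frame(camera, name): "xyz" ([x, y, z] in m, in the coordinates of the camera as it stood for that picture, good to about 4 mm: the middle of the surface that is visible of it).
- ctrl.silhouettes(camera, name): "pixels" (420x560 bool, what is visible of it).
- ctrl.spot_point(camera, name): "xyz" ([x, y, z] in m, in the coordinates of the camera as it stood for that picture, good to about 4 mm: a listed point, or the origin of a listed thing).
The state is a dict: "time": time; "joint_positions": joint angles; "qd": joint speeds; "joint_torque": joint torques, N m; "position": TCP position; "tool_rot": TCP orientation; "ft_force": force on the tool from outside, world axes, zero at the start; "torque": the same for the moment, N m; "grip_width": opening from 0.0 (shut) to 1.0 (fully open).
Only numpy, scipy, OpenCV 4.12 (cv2) and the standard library are available. Lean on these libraries where they do the work, as an engineer would, in place of code of your own. Each camera call takes 0.05 s, during which the arm holds its last target.

TASK

Get the plywood casting form ready for the next planter: swing its hinged gate fully shut against the flange, then take the spring clamp off its stand and clip it from above over the gate and flange together, upright and pushed well down, with one jaw on either side of the pair so that the clamp holds the gate shut. Do not knock or shift the paint can or the concrete flower pot standing on the bench, and let go of everything at the end.

Things in the scene. Friction and masses are not known exactly. Their poses are not given: they have to be found in the camera images.
- form: Open-topped plywood casting form, fixed: 150 x 150 mm box, walls 14 mm thick, top edge at z = 110 mm, base board 190 x 190 x 12 mm. Origin: under the box's centre, on the bench; z up. The gate closes its -y side. A flange (upright ear 8 mm thick, 70 mm long) runs on from the box beyond its -x wall, at form x = -145 to -75, y = -75 to -67 mm, top at z = 110 mm.
- seam (a point): Middle of the flange's top edge on the joint face of flange and shut gate (form x = -110, y = -75, z = 110 mm); axes as the form's: x along the flange, which ends 35 mm either way, y square to it, z up. The shut gate lies flat on the flange at y = -8 to 0 mm, flange at 0 to 8 mm, tops level: 16 mm together. Free space 60 mm behind the flange.
- gate_hinge (a point): Vertical hinge axis of the gate, at the height of its top edge (form x = 75, y = -79, z = 110 mm). The gate is a plywood board 8 mm thick, centred on the axis, reaching 220 mm from it, from z = 14 to 110 mm.
- gate_tip (a point): Middle of the gate's thickness at the top corner of its free end, 220 mm from the hinge axis; moves with the gate.
- gate (a joint): Opening angle of the gate, rad: 0 = shut against the flange (a stop), growing as its free end swings out towards the form's -y side; starts at 0.45 to 0.85. Stiff hinge (about 0.06 N m friction): it stays where it is left. To shut it, push its outer (-y) face towards the form's +y.
- clamp: Steel spring clamp, black rubber grips, 150 mm tall, about 180 g, jaws down on the stand's strip. Origin: on the pivot (middle of the coil); z up to the handles, y the line along which handles and jaws open, x (26 mm wide) along the pivot. The frame belongs to the +y arm: it leans 0.25 rad about x when squeezed. Two ways round are alike. Coil radius 12 mm: its underside stops on the edge.
- jaw (a joint): Clamp opening, rad: 0 = pads parallel, 16 mm apart, as at the start; 0.5 = handles squeezed to the stop, pads 40 mm apart; -0.2 = empty, shut. Handles: plates 42 to 88 mm above the origin; squeeze along y 65 mm above it, where they are 56 mm wide outside at 0 (66 at the top) and 24 mm, flat and parallel, at the stop. This takes 17 N; released it bites with 13 N.
- pad_a (a point): Middle of the pad face of the clamp's +y jaw, 48 mm below the pivot. Pads are rubber, 28 mm tall, 26 mm wide; jaw tips 62 mm below the pivot; each jaw's outside is 8 mm beyond its pad face.
- pad_b (a point): Middle of the pad face of the clamp's -y jaw, 48 mm below the pivot.
- stand: Clamp stand, fixed: a wooden foot 200 x 100 x 16 mm with an upright strip on it, 180 mm long along its x, 16 mm thick, top edge at z = 90 mm. Origin: under the centre of the foot. The clamp starts pushed down on the strip (origin at z = 102 mm), its x along the strip, up to 50 mm either side of the middle.
- can: Bystander: paint can, 68 mm across, 95 mm tall, standing loose; origin under its centre.
- planter: Bystander: round concrete flower pot, 120 mm across the rim, 95 mm tall, standing loose; origin under its centre.
Things that resemble listed ones, but are neither listed nor needed, are in the scene too. What is shaped like the clamp but pink, purple or red is not meant.

How it is judged:
On the way, in this order (a step that is already met when the one before it is completed fails the run):
1. the gate is shut (within 0.05 rad) while the clamp is not yet on it (value of joint gate below 0.05 rad), for 0.2 s.
2. the clamp's jaws straddle gate and flange (value of joint gate below 0.05 rad and horizontal distance between clamp and seam below 0.045 m and z of each of pad_a, pad_b in the frame of seam below -0.016 m and ((y of pad_a in the frame of seam above 0.004 m and y of pad_b in the frame of seam below -0.004 m) or (y of pad_b in the frame of seam above 0.004 m and y of pad_a in the frame of seam below -0.004 m))), for 0.2 s.
At the end, for the whole second after the job is handed in: Gate shut (within 0.05 rad); clamp released, at rest, upright (0.3 rad), jaw under 0.12 rad, one pad on either side of gate and flange, pad faces 4 to 13 mm from the joint plane, pad centres at least 16 mm below the top edge and within 35 mm of the flange's middle (value of joint gate below 0.05 rad and z of each of pad_a, pad_b in the frame of seam below -0.016 m and x of pad_a in the frame of seam between -0.035 and 0.035 m and x of pad_b in the frame of seam between -0.035 and 0.035 m and ((y of pad_a in the frame of seam between 0.004 and 0.013 m and y of pad_b in the frame of seam between -0.013 and -0.004 m) or (y of pad_b in the frame of seam between 0.004 and 0.013 m and y of pad_a in the frame of seam between -0.013 and -0.004 m)) and value of joint jaw below 0.12 rad and angle between clamp's own z axis and vertical below 0.3 rad and linear speed of clamp below 0.02 m/s); the robot touches nothing.
It fails at once if the paint can was knocked over or shifted by more than 40 mm (distance of can from where it was at the start of the episode above 0.04 m or angle between can's own z axis and vertical above 0.5 rad).
It fails at once if the concrete flower pot was knocked over or shifted by more than 40 mm (distance of planter from where it was at the start of the episode above 0.04 m or angle between planter's own z axis and vertical above 0.5 rad).
It also fails if it takes over 64 s, if anything falls off the work surface, if the arm or the gripper's body presses on something with over 40 N, if the wrist force passes 120 N, or if a joint passes its speed limit or range.

## Working session

There is one attempt and no reset: what is moved stays moved. The work goes in short steps, Python scripts to look and compute and a tool call to move; the robot and the scene stay as the last step left them, time stands still between calls to the robot, and variables do not carry over. Pictures are saved under pics/ and viewed, and the job is handed in when it is done.

Besides the shell and the picture viewer there is one more tool, called after "Request:" by a JSON object that holds its "fn" and its "kwargs". step_arm: Moves the arm, as the interface text tells. Its arguments: {"type":"object","properties":{"increments":{"type":"array","items":{"type":"number"}},"fingers":{"type":"number"},"force":{"type":"number"}},"required":["increments"]}

```bash
mkdir -p pics; ls; cat > h.py <<'E'
import numpy as np, cv2
from bench import ctrl
from scipy.spatial.transform import Rotation as R
def snap(n,f):
    im=ctrl.get_image(n); cv2.imwrite('pics/'+f,cv2.cvtColor(im,cv2.COLOR_RGB2BGR)); return im
def w(cam,p,P=None):
    P=P or ctrl.camera_params(cam); return np.array(P['R']).T@(np.array(p)-np.array(P['t']))
def px(cam,X):
    P=ctrl.camera_params(cam); c=np.array(P['R'])@X+np.array(P['t']); f=210/np.tan(np.radians(P['vertical_fov']/2)); return P['cx']+f*c[0]/c[2],P['cy']+f*c[1]/c[2]
def ray(cam,u,v,z):
    P=ctrl.camera_params(cam); f=210/np.tan(np.radians(P['vertical_fov']/2)); Rm=np.array(P['R']);o=-Rm.T@np.array(P['t']); d=Rm.T@np.array([(u-P['cx'])/f,(v-P['cy'])/f,1]); return o+d*(z-o[2])/d[2]
E
python3 - <<'E'
from h import *
np.set_printoptions(precision=4,suppress=True)
s=ctrl.get_state(); print(s['time'],s['position'],s['tool_rot'],R.from_rotvec(s['tool_rot']).as_matrix())
for c in ['scene','top']:
    snap(c,c+'0.png')
    for n in ['form','gate_hinge','gate_tip','seam','clamp','stand','can','planter','pad_a']:
        for d in ctrl.spot_point(c,n): print(c,n,round(d['score'],2),w(c,d['xyz']),np.array(px(c,w(c,d['xyz']))))
E
```

```text
pics
0.0 [ 0.163  -0.6287  0.2215] [ 2.0867  0.2682 -2.0874] [[-0.0005  0.2511 -0.968 ]
 [ 0.0018 -0.968  -0.2511]
 [-1.     -0.0019  0.0001]]
scene form 0.69 [0.5812 0.1938 0.0023] [371.3283 184.8924]
scene gate_hinge 0.9 [0.6409 0.1063 0.1104] [375.781 179.045]
scene gate_tip 0.81 [0.4465 0.0129 0.1131] [297.6936 161.77  ]
scene seam 0.81 [0.4601 0.1402 0.1065] [330.8646 146.2833]
scene clamp 0.92 [ 0.5031 -0.3201  0.1053] [220.9162 236.4701]
scene clamp 0.91 [ 0.3889 -0.4869  0.061 ] [135.9834 261.5306]
scene clamp 0.86 [ 0.4324 -0.1761  0.0613] [244.5961 206.5574]
scene clamp 0.78 [ 0.3129 -0.4117  0.0601] [143.0048 229.5512]
scene clamp 0.74 [ 0.3417 -0.3033  0.0639] [184.3292 212.7978]
scene stand 0.78 [ 0.5341 -0.3271 -0.0005] [229.5725 274.4763]
scene can 0.72 [ 0.7588 -0.0854  0.0011] [362.8148 269.2835]
scene planter 0.66 [ 0.7274 -0.2458 -0.003 ] [310.9376 300.3753]
scene planter 0.39 [ 0.5345 -0.3248 -0.0008] [230.3924 274.1314]
scene pad_a 0.72 [ 0.4334 -0.1835  0.0164] [243.2625 220.4578]
scene pad_a 0.7 [ 0.499  -0.3264  0.0565] [218.8511 251.0887]
scene pad_a 0.7 [ 0.
[... 1229 characters left out ...]
0.2503 -0.0007] [313.5575 154.6724]
top pad_a 0.91 [ 0.316  -0.4123  0.0131] [381.5273 326.6604]
top pad_a 0.76 [ 0.3921 -0.4985  0.0173] [419.0992 294.2679]
top pad_a 0.7 [ 0.4277 -0.1872  0.0136] [284.1856 273.382 ]
top pad_a 0.63 [ 0.3459 -0.3112  0.0177] [337.4105 311.3488]
top pad_a 0.6 [ 0.4999 -0.3284  0.0536] [347.7246 242.23  ]
top pad_a 0.58 [ 0.5065 -0.3105  0.0531] [339.8745 239.109 ]
top pad_a 0.57 [ 0.3918 -0.4802  0.0102] [410.3078 294.3037]
top pad_a 0.52 [ 0.2984 -0.4091  0.0154] [380.407  334.5542]
top pad_a 0.46 [ 0.338  -0.2975  0.0154] [331.2399 314.6518]
top pad_a 0.45 [ 0.439  -0.1744  0.0118] [278.8656 268.3947]
top pad_a 0.3 [0.6436 0.0974 0.1099] [161.7685 166.7706]
```

View pics/scene0.png

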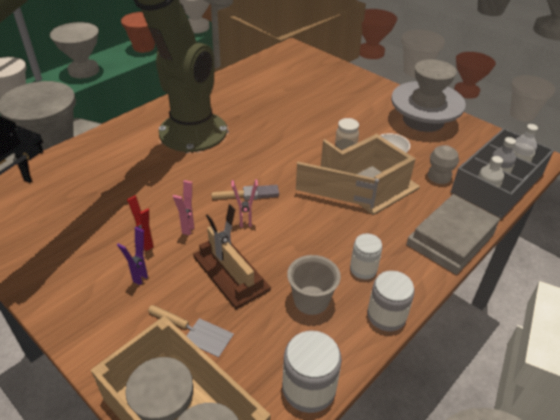

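View pics/top0.png

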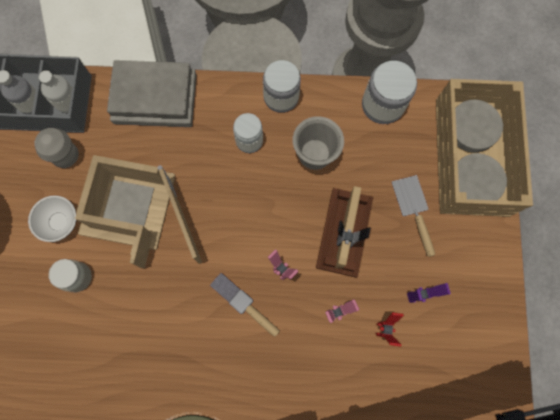

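The black clamp on the stand (scene 221,236; top 347,237) fits the description. The other clamp shapes are look-alikes: pink at scene (185,210) and (245,200), red (141,225), purple (135,262). The form is at scene (371,185), with its gate open. Next I'll check the clamp in enlarged crops and overlay the model on the pictures.

```bash
cat >> h.py <<'E'
def rz(a): return np.array([[np.cos(a),-np.sin(a),0],[np.sin(a),np.cos(a),0],[0,0,1]])
def boxl(o,a,lo,hi):
    c=np.array([[ [lo,hi][i][0],[lo,hi][j][1],[lo,hi][k][2]] for i in (0,1) for j in (0,1) for k in (0,1)])
    return (rz(a)@c.T).T+np.array(o)
def drawbox(im,cam,c,col,s,off):
    for i in range(8):
        for j in range(i+1,8):
            if bin(i^j).count('1')==1:
                p=[tuple(int(round((q-o)*s)) for q,o in zip(px(cam,c[k]),off)) for k in (i,j)]
                cv2.line(im,p[0],p[1],col,1,cv2.LINE_AA)
E
cat > ov.py <<'E'
from h import *
def go(form,fa,g,stand,sa,tag,clampx=0):
    for cam,cr in [('scene',[(280,110,160,120),(180,190,110,110)]),('top',[(60,140,160,130),(300,170,110,120)])]:
        im=cv2.imread('pics/%s0.png'%cam)
        for n,(x,y,ww,hh) in enumerate(cr):
            s=5; c=cv2.resize(im[y:y+hh,x:x+ww],None,fx=s,fy=s,interpolation=cv2.INTER_CUBIC); raw=c.copy()
            if n==0:
                drawbox(c,cam,boxl(form,fa,(-.095,-.095,0),(.095,.095,.012)),(0,255,0),s,(x,y))
                drawbox(c,cam,boxl(form,fa,(-.075,-.075,.012),(.075,.075,.11)),(255,255,0),s,(x,y))
                drawbox(c,cam,boxl(form,fa,(-.145,-.075,.012),(-.075,-.067,.11)),(0,0,255),s,(x,y))
                h=np.array(form)+rz(fa)@np.array([.075,-.079,0])
                drawbox(c,cam,boxl(h,fa+g,(-.22,-.004,.014),(0,.004,.11)),(255,0,255),s,(x,y))
            else:
                drawbox(c,cam,boxl(stand,sa,(-.1,-.05,0),(.1,.05,.016)),(0,255,0),s,(x,y))
                drawbox(c,cam,boxl(stand,sa,(-.09,-.008,.016),(.09,.008,.09)),(0,0,255),s,(x,y))
                o=np.array(stand)+rz(sa)@np.array([clampx,0,.102])
                drawbox(c,cam,boxl(o,sa,(-.013,-.033,.042),(.013,.033,.088)),(255,0,255),s,(x,y))
            cv2.imwrite('pics/%s_%s_%d.png'%(tag,cam,n),c)
            if tag=='a' : cv2.imwrite('pics/raw_%s_%d.png'%(cam,n),raw)
E
python3 - <<'E'
from h import *
# stand strip from top picture
print(ray('top',355,190,.09),ray('top',345,265,.09))
from ov import go
go((.5815,.193,0),-.18,.615,(.534,-.3275,0),-.12,'a',-.03)
E
```

```text
[ 0.61361306 -0.33864359  0.09      ] [ 0.4425239  -0.31720453  0.09      ]
```

```bash
python3 - <<'E'
import cv2,numpy as np
for n in (0,1):
    a=[cv2.imread('pics/a_%s_%d.png'%(c,n)) for c in ('scene','top')]
    h=min(x.shape[0] for x in a)
    m=np.hstack([x[:h] for x in a]); s=min(800/m.shape[1],600/m.shape[0],1) 
    for c,x in zip(('scene','top'),a): print(x.shape)
E
```

```text
(600, 800, 3)
(650, 800, 3)
(550, 550, 3)
(600, 550, 3)
```

View pics/a_scene_0.png

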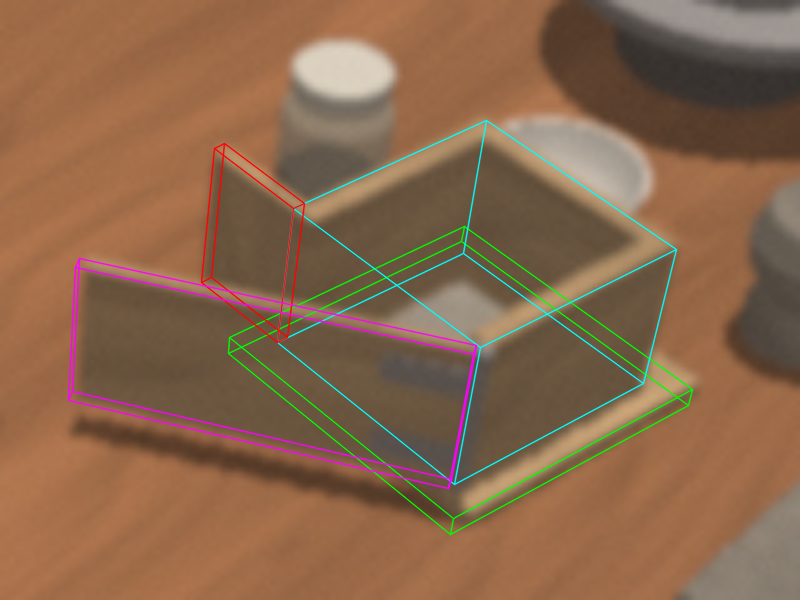

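View pics/a_top_0.png

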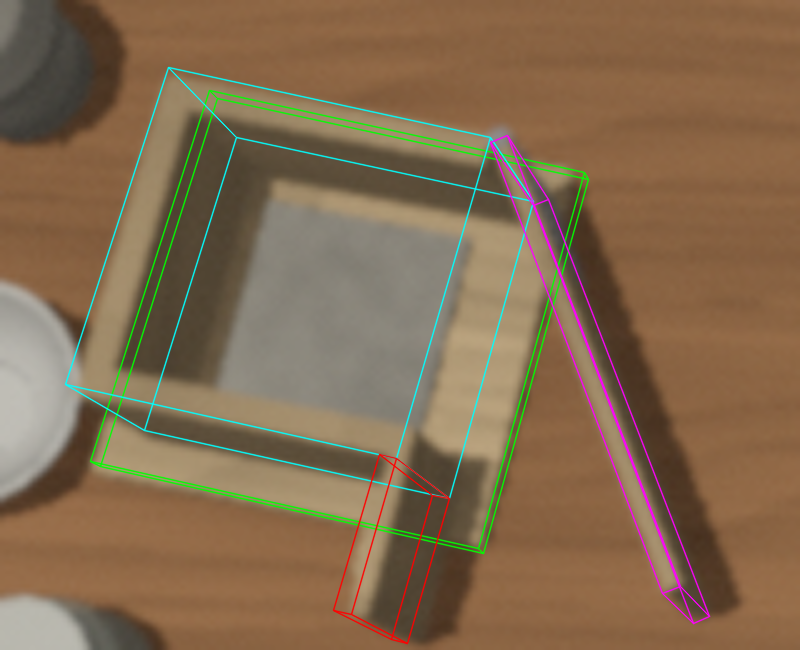

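View pics/a_scene_1.png

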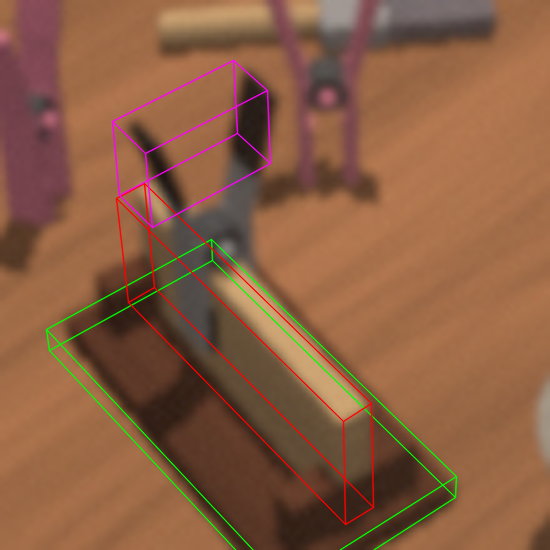

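View pics/a_top_1.png

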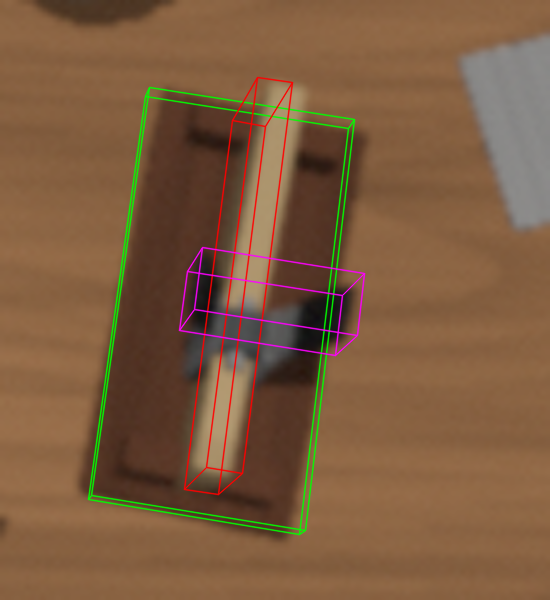

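View pics/raw_scene_1.png

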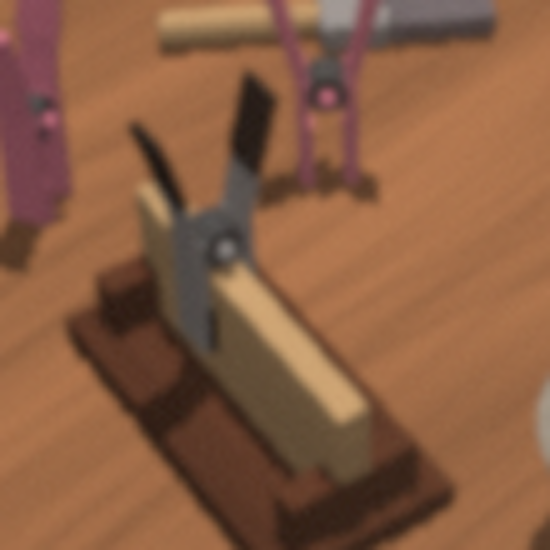

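```bash
python3 - <<'E'
from h import *
for c in('scene','top','wrist'): print(ctrl.camera_params(c))
E
```

```text
{'vertical_fov': 43.05652290705122, 'cx': 278.2496799994201, 'cy': 209.99535074429696, 'R': array([[ 0.72632042,  0.68705128,  0.02047392],
       [ 0.47833743, -0.48383809, -0.73286698],
       [-0.49361113,  0.5420897 , -0.68006383]]), 't': array([-0.28239118, -0.25616461,  1.74418578])}
{'vertical_fov': 45.30151303796221, 'cx': 272.0900005137309, 'cy': 212.77509342271642, 'R': array([[ 0.04048633, -0.99916474,  0.00553911],
       [-0.97178922, -0.04066499, -0.23231888],
       [ 0.23235008,  0.00402289, -0.9726239 ]]), 't': array([-0.17631754,  0.5519664 ,  1.08368678])}
{'vertical_fov': 66.89783746620125, 'cx': 279.88668062224406, 'cy': 212.84382477904327, 'R': array([[ 0.25137467, -0.96788934,  0.00100319],
       [-0.92642322, -0.24030494,  0.28981642],
       [-0.28026915, -0.07378189, -0.95708173]]), 't': array([-0.65080198, -0.03437632,  0.39225422])}
```

View raws.

View pics/raw_scene_0.png

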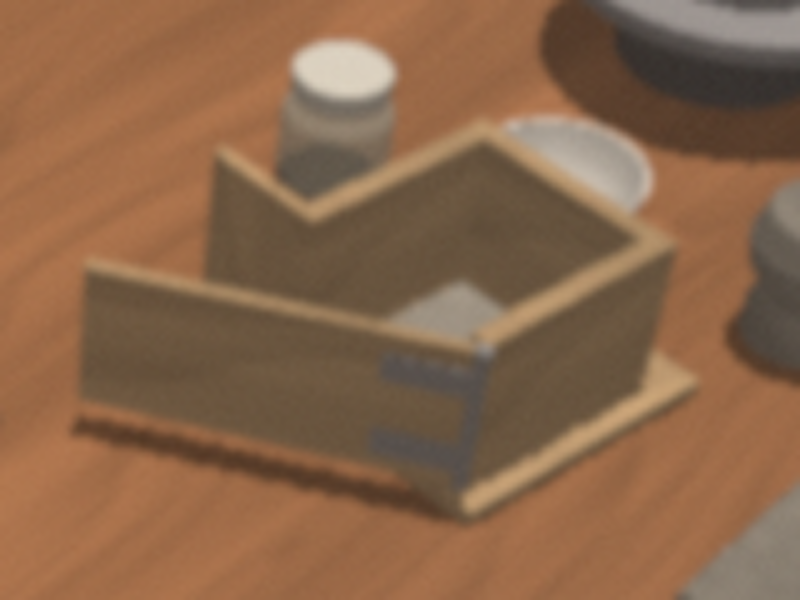

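View pics/raw_top_0.png

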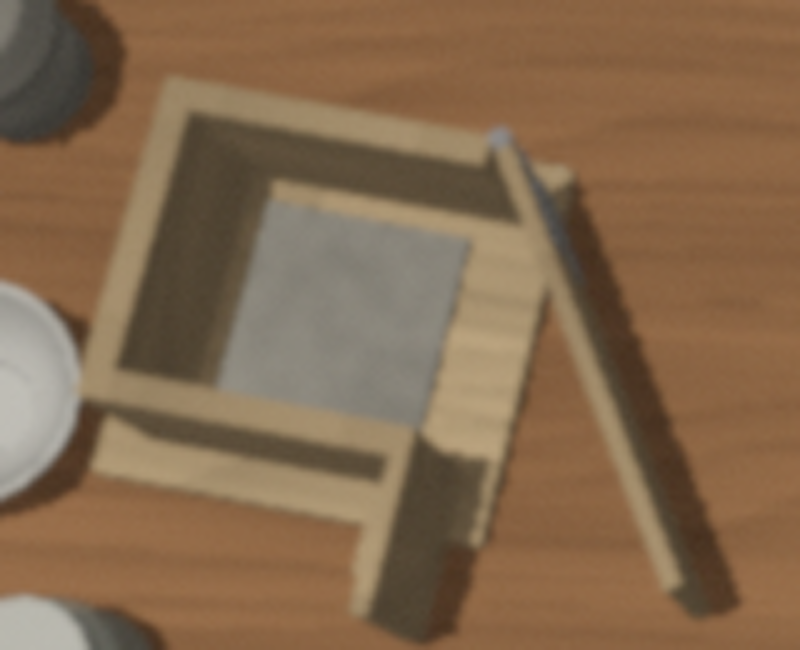

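View pics/raw_top_1.png

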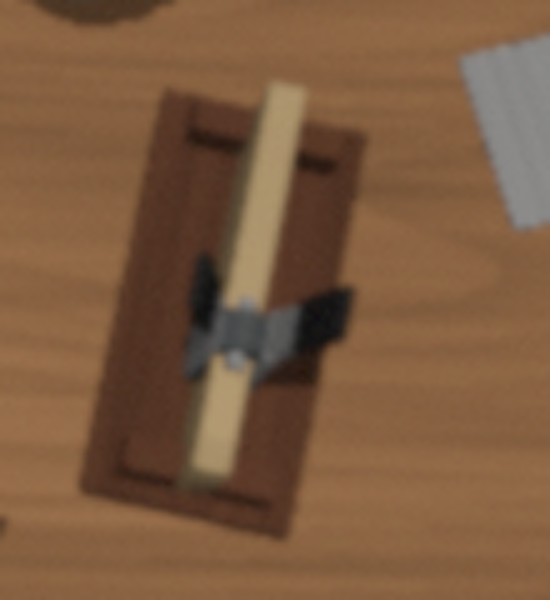

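```bash
cat > fit.py <<'E'
from h import *
from scipy.optimize import least_squares
F=[('top',170,77,75,75,110),('top',85,400,-75,75,110),('top',498,137,75,-79,110),('top',355,612,-145,-67,110),('top',375,618,-145,-75,110),('top',92,472,-95,95,12),('top',478,545,-95,-95,12),('top',575,170,95,-95,12),('top',675,590,0,0,0),
('scene',675,240,75,75,110),('scene',485,122,-75,75,110),('scene',220,148,-145,-71,110),('scene',485,345,75,-79,110),('scene',90,264,0,0,0),('scene',697,380,95,95,12),('scene',465,518,95,-95,0)]
S=[('top',165,90,100,50,16),('top',365,132,100,-50,16),('top',285,538,-100,-50,16),('top',82,490,-100,50,16),('top',289,86,90,0,90),('top',213,474,-90,0,90),
('scene',455,490,100,50,16),('scene',70,325,-100,-50,16),('scene',147,187,-90,0,90),('scene',351,412,90,0,90)]
off={('F','top'):(60,140),('S','top'):(300,170),('F','scene'):(280,110),('S','scene'):(180,190)}
P={c:ctrl.camera_params(c) for c in('top','scene')}
def proj(c,X,k):
    p=P[c]; q=np.array(p['R'])@X+np.array(p['t']); f=210/np.tan(np.radians(p['vertical_fov']/2))
    a=q[:2]/q[2]; r=a@a; a=a*(1+k*r); return np.array([p['cx'],p['cy']])+f*a
def res(v,usek=True):
    k={'top':v[7],'scene':v[8]}; o=[]
    for g,L in(('F',F),('S',S)):
        for c,u,w_,x,y,z in L:
            if g=='F':
                b=np.array([v[0],v[1],0])
                if x==0: X=b+rz(v[2])@np.array([.075,-.079,.11])+rz(v[2]+v[3])@np.array([-.22,0,0])
                else: X=b+rz(v[2])@np.array([x,y,z])/1000
            else: X=np.array([v[4],v[5],0])+rz(v[6])@np.array([x,y,z])/1000
            o.append(proj(c,X,k[c])-(np.array([u,w_])/5+off[g,c]))
    return np.concatenate(o)
if __name__=='__main__':
    np.set_printoptions(precision=4,suppress=True)
    r=least_squares(lambda v:res(v),[.58,.193,-.18,.6,.534,-.327,-.12,0,0],x_scale=[.1,.1,.1,.1,.1,.1,.1,.1,.1])
    print(r.x,np.sqrt(np.mean(r.fun**2))); print(r.fun.reshape(-1,2))
    v=r.x
    np.save('v.npy',v)
    h=np.array([v[0],v[1],0])+rz(v[2])@np.array([.075,-.079,.11]); print('hinge',h,'seam',np.array([v[0],v[1],0])+rz(v[2])@np.array([-.11,-.075,.11]))
E
python3 fit.py
```

```text
[ 0.5793  0.195  -0.1407  0.5918  0.5336 -0.3268 -0.1871 -0.091   0.0636] 1.1271833240040987
[[-0.6276  0.5831]
 [-1.2094 -0.88  ]
 [-1.1851 -0.0536]
 [-1.3868 -0.4466]
 [-1.8247 -0.9606]
 [ 2.4401  0.2501]
 [ 1.6139  0.1731]
 [ 0.1581 -0.3919]
 [-0.9721 -1.5209]
 [ 0.3887 -0.0945]
 [-1.0542 -1.3078]
 [-1.1224 -0.0848]
 [-0.5439  0.3892]
 [-1.5377 -0.0715]
 [-0.7622 -0.1725]
 [-1.1761  2.6437]
 [-0.6903 -1.1544]
 [-0.2656 -0.4621]
 [ 0.2278 -0.8599]
 [-1.1287 -0.8392]
 [-0.8834 -0.6013]
 [-1.0621 -1.2672]
 [-1.209  -0.7247]
 [-3.2866 -1.3541]
 [-1.2036 -0.6099]
 [-0.9699  1.0278]]
hinge [0.6425 0.1062 0.11  ] seam [0.4598 0.1361 0.11  ]
```

```bash
python3 - <<'E'
from h import *
np.set_printoptions(precision=4,suppress=True)
s=ctrl.get_state(); P=ctrl.camera_params('wrist'); Rt=R.from_rotvec(s['tool_rot']).as_matrix(); C=-P['R'].T@P['t']
print(s['time'],C, Rt.T@(C-s['position']), Rt.T@P['R'].T)
E
python3 - <<'E'
import re
s=open('fit.py').read().replace("95,-95,0)]","95,-95,6)]")
open('fit.py','w').write(s)
E
```

```text
1.0 [ 0.2417 -0.6092  0.386 ] [-0.1634  0.0004 -0.081 ] [[-0.0008 -0.2898  0.9571]
 [ 1.      0.      0.0009]
 [-0.0003  0.9571  0.2898]]
```

Request:
{"fn": "step_arm", "kwargs": {"increments": [-1,0,0,0.15,0,0,-1,0,0,0.15,0,0,-1,0,0,0.14,0,0,-1,-5,-3.6,0,0,0,-1,-5,-3.6,0,0,0,-1,-5,-3.6,0,0,0,-1,-5,-3.6,0,0,0,-1,-5,-3.6,0,0,0,0,-5,-3.6,0,0,0,0,-5.2,-4,0,0,0,0,0,0,0,0,0], "fingers": 100}}

```text
time: 2.38
position: [0.4822, -0.3265, 0.3027]
tool_rot: [-2.131, 0.184, 2.127]
ft_force: [0.8, -0.1, 0.6]
grip_width: 0.998
```

```bash
python3 - <<'E'
from h import *
np.set_printoptions(precision=4,suppress=True)
snap('wrist','w1.png')
for n in ['clamp','stand','pad_a']:
    for d in ctrl.spot_point('wrist',n): 
        X=w('wrist',d['xyz']);print(n,round(d['score'],2),X,np.array(px('wrist',X)))
E
```

```text
clamp 0.8 [ 0.3083 -0.4179  0.0625] [360.3583 286.5861]
clamp 0.72 [ 0.4956 -0.3282  0.1036] [273.2748 175.1737]
clamp 0.64 [ 0.4246 -0.1879  0.0603] [182.851  238.8956]
clamp 0.56 [ 0.3825 -0.4962  0.0643] [412.6765 229.3867]
stand 0.95 [ 0.5282 -0.3313  0.0004] [271.2837 139.2638]
pad_a 0.91 [ 0.4351 -0.1786  0.0164] [182.1774 222.3061]
pad_a 0.86 [ 0.3816 -0.5011  0.0173] [402.1576 217.3649]
pad_a 0.85 [ 0.329  -0.3031  0.0172] [277.7102 271.5442]
pad_a 0.81 [ 0.503  -0.3208  0.057 ] [265.3946 163.3682]
pad_a 0.78 [ 0.4976 -0.3357  0.0544] [277.6447 165.0674]
pad_a 0.73 [ 0.4248 -0.1928  0.0149] [193.504 226.697]
pad_a 0.64 [ 0.379  -0.4872  0.0152] [392.4144 220.2787]
pad_a 0.6 [ 0.3377 -0.3175  0.0126] [285.6979 263.6757]
pad_a 0.6 [ 0.3097 -0.4195  0.0185] [353.4636 270.2916]
pad_a 0.58 [ 0.2975 -0.4198  0.0155] [354.1733 276.219 ]
```

View pics/w1.png

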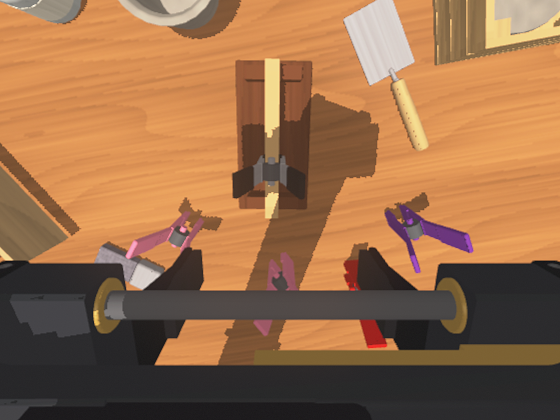

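```bash
python3 - <<'E'
from h import *
np.set_printoptions(precision=4,suppress=True)
a=ray('wrist',272,59,.09);b=ray('wrist',272,217,.09);print(a,b,np.linalg.norm(a-b),np.arctan2(*(a-b)[1::-1]))
f=[ray('wrist',u,v,.016) for u,v in[(236,60),(311,60),(308,208),(239,208)]];print(np.array(f),np.mean(f,0))
print('coil',ray('wrist',271,172,.114),ray('wrist',271,172,.102))
print(ctrl.get_state()['position'],R.from_rotvec(ctrl.get_state()['tool_rot']).as_matrix())
im=cv2.imread('pics/w1.png')[40:240,200:340];cv2.imwrite('pics/w1c.png',cv2.resize(im,None,fx=3,fy=3,interpolation=cv2.INTER_CUBIC))
E
```

```text
[ 0.6159 -0.3525  0.09  ] [ 0.4408 -0.3178  0.09  ] 0.17859279713848847 -0.19559504727100951
[[ 0.6352 -0.3073  0.016 ]
 [ 0.6171 -0.4024  0.016 ]
 [ 0.4217 -0.3664  0.016 ]
 [ 0.4408 -0.2667  0.016 ]] [ 0.5287 -0.3357  0.016 ]
coil [ 0.4999 -0.329   0.114 ] [ 0.498  -0.3283  0.102 ]
[ 0.4765 -0.3342  0.3025] [[-0.0007 -0.1876 -0.9822]
 [-0.0008 -0.9822  0.1876]
 [-1.      0.0009  0.0005]]
```

View pics/w1c.png

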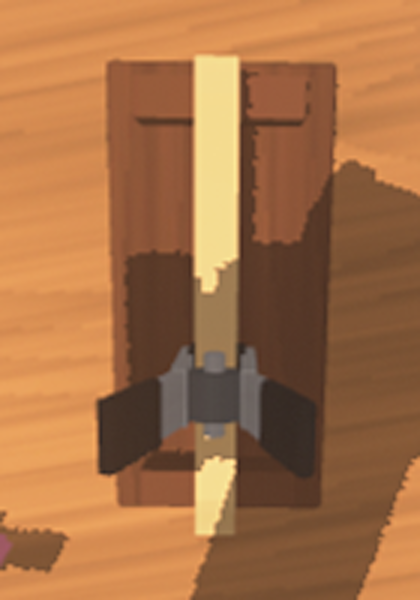

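The crop confirms it: a grey steel clamp with black grips, straddling the strip, coil at wrist (271,172). The arm was still settling when I took that picture, so I'll measure again now that it's at rest.

```bash
python3 - <<'E'
from h import *
np.set_printoptions(precision=4,suppress=True)
s=ctrl.get_state();print(s['time'],s['position'],s['qd'],s['ft_force'])
snap('wrist','w2.png')
print(ctrl.get_state()['position'])
for n in ['clamp','stand']:
    for d in ctrl.spot_point('wrist',n): 
        X=w('wrist',d['xyz']);print(n,round(d['score'],2),X,np.array(px('wrist',X)))
im=cv2.imread('pics/w2.png')[40:240,200:340];cv2.imwrite('pics/w2c.png',cv2.resize(im,None,fx=3,fy=3,interpolation=cv2.INTER_CUBIC))
E
```

```text
2.575 [ 0.4765 -0.3342  0.3025] [ 0.0106 -0.0005  0.0084  0.0014 -0.0063 -0.0023 -0.003 ] [ 0.0658 -0.1945  0.3131]
[ 0.4763 -0.3344  0.3025]
clamp 0.85 [ 0.4283 -0.1831  0.0622] [176.8686 237.2177]
clamp 0.81 [ 0.5021 -0.3207  0.1038] [263.7079 169.992 ]
clamp 0.79 [ 0.3892 -0.4917  0.066 ] [408.1861 224.3502]
clamp 0.68 [ 0.3434 -0.3035  0.0664] [275.8898 278.7915]
clamp 0.59 [ 0.3153 -0.4151  0.0653] [357.2862 282.5884]
stand 0.57 [ 0.534  -0.3276  0.0011] [267.5196 135.6197]
```

View pics/w2c.png

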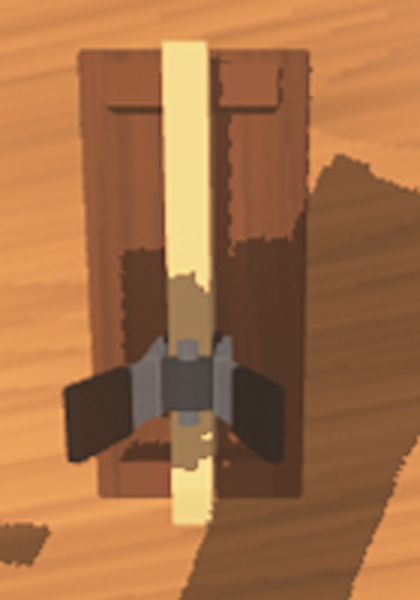

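```bash
python3 - <<'E'
from h import *
np.set_printoptions(precision=4,suppress=True)
a=ray('wrist',261.7,53.7,.09);b=ray('wrist',263.7,214.7,.09);print(a,b,np.linalg.norm(a-b),np.arctan2(*(a-b)[1::-1]),(a+b)/2)
f=[ray('wrist',200+u/3,40+v/3,.016) for u,v in[(78,50),(308,50),(301,497),(100,497)]];print(np.array(f),np.mean(f,0))
print('coil',ray('wrist',262.7,167.3,.114),'handle tops',ray('wrist',200+70/3,40+425/3,.19),ray('wrist',200+282/3,40+425/3,.19))
E
```

```text
[ 0.6233 -0.3426  0.09  ] [ 0.4457 -0.3082  0.09  ] 0.18082557683137848 -0.19170895236659424 [ 0.5345 -0.3254  0.09  ]
[[ 0.6417 -0.2955  0.016 ]
 [ 0.6232 -0.3924  0.016 ]
 [ 0.4275 -0.3558  0.016 ]
 [ 0.446  -0.2591  0.016 ]] [ 0.5346 -0.3257  0.016 ]
coil [ 0.5069 -0.3208  0.114 ] handle tops [ 0.5116 -0.2903  0.19  ] [ 0.4999 -0.3515  0.19  ]
```

Request:
{"fn": "step_arm", "kwargs": {"increments": [0,-5,1,0,0,0,0,-5,1,0,0,0,0,-5,1,0,0,0,0,-5,1,0,0,0,0,-5,1,0,0,0,0,-5,0.7,0,0,0,0,0,0,0,0,0,0,0,0,0,0,0], "fingers": 0}}

```text
time: 3.72
position: [0.477, -0.0288, 0.3026]
tool_rot: [-2.124, 0.201, 2.123]
ft_force: [-0.7, -0.3, 0.3]
grip_width: 0.174
```

```bash
python3 - <<'E'
from h import *
np.set_printoptions(precision=4,suppress=True)
s=ctrl.get_state();print(s['time'],s['position'])
snap('wrist','w3.png')
for n in ['seam','gate_tip','gate_hinge','form']:
    for d in ctrl.spot_point('wrist',n): 
        X=w('wrist',d['xyz']);print(n,round(d['score'],2),X,np.array(px('wrist',X)))
print(ctrl.get_state()['position'],R.from_rotvec(ctrl.get_state()['tool_rot']).as_matrix())
E
```

```text
3.725 [ 0.477  -0.0288  0.3026]
seam 0.71 [0.4575 0.1344 0.1099] [147.6072 231.6569]
gate_tip 0.8 [0.4455 0.0104 0.1097] [251.7727 222.4127]
gate_hinge 0.7 [0.6394 0.0992 0.1089] [127.0414  61.2674]
form 0.62 [ 0.5791  0.1928 -0.0015] [113.863  133.0207]
[ 0.4771 -0.0287  0.3024] [[-0.0004 -0.1876 -0.9822]
 [ 0.0001 -0.9822  0.1876]
 [-1.     -0.0001  0.0004]]
```

View pics/w3.png

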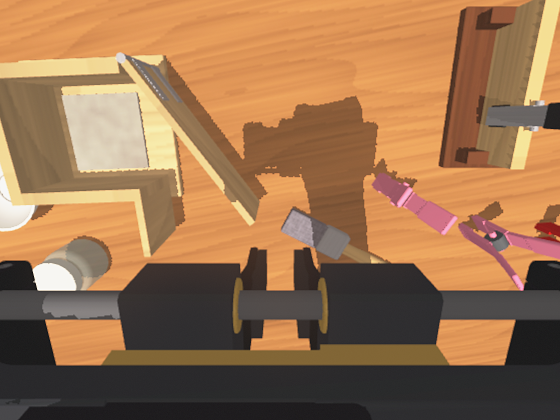

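```bash
python3 - <<'E'
from h import *
im=cv2.imread('pics/w3.png')[40:270,60:280];cv2.imwrite('pics/w3c.png',cv2.resize(im,None,fx=2.6,fy=2.6,interpolation=cv2.INTER_CUBIC))
E
```

```text
(no output)
```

View pics/w3c.png

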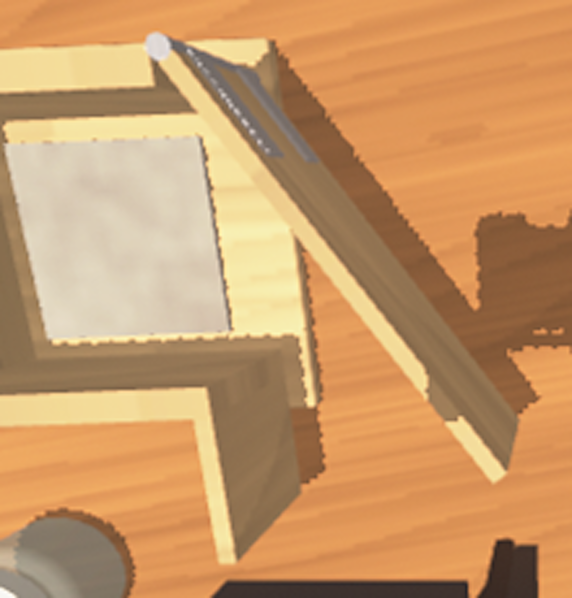

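```bash
python3 - <<'E'
from h import *
np.set_printoptions(precision=4,suppress=True)
q={n:ray('wrist',60+u/2.6,40+v/2.6,.11) for n,u,v in [('h',157,46),('tip',497,474),('fe',236,560),('fi',220,561),('fr',209,388)]}
print(q); f=q['fr']-q['fe'];print('yaw',np.arctan2(f[1],f[0]),np.linalg.norm(f)); 
d=q['h']-q['fe'];print(np.linalg.norm(d),np.arctan2(d[1],d[0])-np.arctan2(-4,220))
print(np.linalg.norm(q['tip']-q['h']))
E
```

```text
{'h': array([0.6436, 0.1048, 0.11  ]), 'tip': array([0.4458, 0.0116, 0.11  ]), 'fe': array([0.4272, 0.1408, 0.11  ]), 'fi': array([0.4281, 0.1483, 0.11  ]), 'fr': array([0.5085, 0.1275, 0.11  ])}
yaw -0.16197335289627687 0.08239257549611903
0.21932706248512973 -0.14680307516205743
0.21859861727322266
```

Form yaw is about -0.146, seam about (0.461, 0.136) and gate angle about 0.59. The measured lengths check out: hinge to flange end 219 mm, gate 219 mm. Next I'll lower the closed fingers outside the gate and push it shut.

Request:
{"fn": "step_arm", "kwargs": {"increments": [6,0,0,0,0,0,6,0,0,0,0,0,6,0,0,0,0,0,6,0,0,0,0,0,0,-2,0,0,0,0,0,-2,0,0,0,0,0,-2,0,0,0,0,0,-2,0,0,0,0,0,-2,0,0,0,0,0,-2,0,0,0,0,0,-0.5,0,0,0,0,0,0,0,0,0,0]}}

```text
time: 5.48
position: [0.5003, 0.0949, 0.0624]
tool_rot: [-2.123, 0.199, 2.124]
ft_force: [0.0, -0.1, 0.4]
grip_width: 0.003
```

Request:
{"fn": "step_arm", "kwargs": {"increments": [0,-0.4,0,0,0,0,0,-0.4,0,0,0,0,0,-0.2,0,0,0,0,0,0,0,0,0,0]}}

```text
time: 5.98
position: [0.5022, 0.1055, 0.0626]
tool_rot: [-2.124, 0.198, 2.124]
ft_force: [-0.1, 0.9, -0.3]
grip_width: 0.003
```

Request:
{"fn": "step_arm", "kwargs": {"increments": [0,-0.3,0,0,0,0,0,-0.2,0,0,0,0,0,0,0,0,0,0]}}

```text
time: 6.35
position: [0.5023, 0.1064, 0.0624]
tool_rot: [-2.123, 0.207, 2.128]
ft_force: [-3.2, -8.0, 5.1]
grip_width: 0.005
```

Request:
{"fn": "step_arm", "kwargs": {"increments": [0,0,0,0,0,0,0,3,0,0,0,0,0,4,0,0,0,0,-6,2,0,0,0,0,-6,2,0,0,0,0,-6,1,0,0,0,0,-6,1,0,0,0,0,0,0,0,0,0,0,0,0,0,0,0,0], "fingers": 100}}

```text
time: 7.48
position: [0.479, -0.0168, 0.3007]
tool_rot: [-2.124, 0.198, 2.124]
ft_force: [0.7, -0.5, -0.5]
grip_width: 0.94
```

```bash
python3 - <<'E'
from h import *
np.set_printoptions(precision=4,suppress=True)
s=ctrl.get_state();print(s['time'],s['position'])
snap('wrist','w4.png')
for n in ['seam','gate_tip','gate_hinge']:
    for d in ctrl.spot_point('wrist',n): 
        X=w('wrist',d['xyz']);print(n,round(d['score'],2),X,np.array(px('wrist',X)))
print(ctrl.get_state()['position'])
im=cv2.imread('pics/w4.png')[40:290,40:320];cv2.imwrite('pics/w4c.png',cv2.resize(im,None,fx=2.4,fy=2.4,interpolation=cv2.INTER_CUBIC))
E
```

```text
7.475 [ 0.479  -0.0168  0.3007]
seam 0.55 [0.4581 0.1334 0.1081] [158.4519 229.5527]
gate_tip 0.57 [0.4249 0.1356 0.1121] [163.5345 256.559 ]
gate_hinge 0.67 [ 0.5015 -0.3219  0.1033] [552.4172 118.251 ]
[ 0.4784 -0.0167  0.2996]
```

View pics/w4c.png

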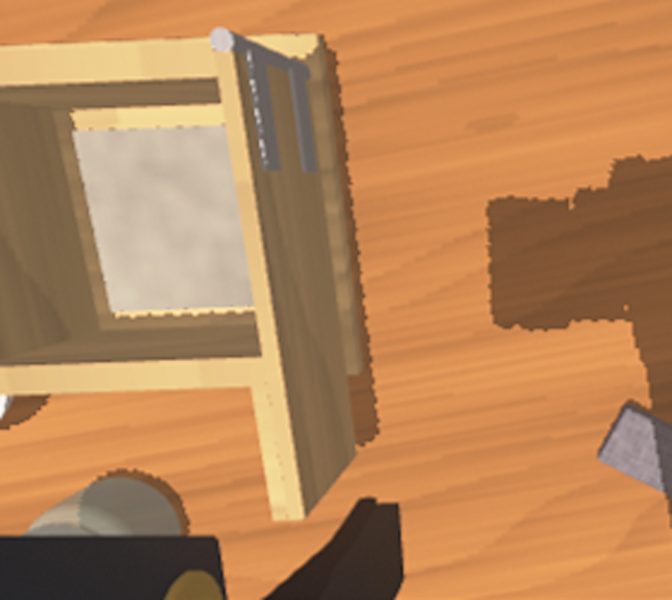

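The gate lies flat on the flange. I'll take the joint line from this picture.

```bash
python3 - <<'E'
from h import *
np.set_printoptions(precision=4,suppress=True)
g=lambda u,v:ray('wrist',40+u/2.4,40+v/2.4,.11)
h=g(222,39);e=g(288,520.5);print(h,e,np.linalg.norm(h-e),g(273,521)-g(303,520))
d=h-e;a=np.arctan2(d[1],d[0])-np.arctan2(-4,220);print(a,'seam',e+rz(a)@[.035,0,0])
s=ctrl.get_state();print(s['position'],R.from_rotvec(s['tool_rot']).as_matrix())
E
```

```text
[0.6422 0.1036 0.11  ] [0.4245 0.141  0.11  ] 0.22089370532845673 [ 0.0023  0.015  -0.    ]
-0.15169799879047222 seam [0.4591 0.1357 0.11  ]
[ 0.4784 -0.0167  0.2996] [[-0.0027 -0.1844 -0.9828]
 [ 0.0005 -0.9828  0.1844]
 [-1.     -0.      0.0027]]
```

Request:
{"fn": "step_arm", "kwargs": {"increments": [0,4.9,-1.4,0,0,0,0,4.9,-1.4,0,0,0,0,4.9,-1.4,0,0,0,0,4.9,-1.4,0,0,0,0,4.9,-1.4,0,0,0,0,4.8,-1.3,0,0,0,0,0,0,0,0,0,0,0,0,0,0,0]}}

```text
time: 8.68
position: [0.5065, -0.3192, 0.3]
tool_rot: [-2.122, 0.195, 2.125]
ft_force: [-0.1, 0.5, 0.2]
grip_width: 1.0
```

```bash
python3 - <<'E'
from h import *
np.set_printoptions(precision=4,suppress=True)
snap('wrist','w5.png')
s=ctrl.get_state();print(s['time'],s['position'])
for n in ['clamp','pad_a']:
    for d in ctrl.spot_point('wrist',n): 
        X=w('wrist',d['xyz']);print(n,round(d['score'],2),X,np.array(px('wrist',X)))
s=ctrl.get_state();Rt=R.from_rotvec(s['tool_rot']).as_matrix();print(s['position'],Rt, Rt.T@(np.array([.505,-.320,.148])-s['position']))
E
```

```text
8.725 [ 0.5068 -0.3185  0.3005]
clamp 0.87 [ 0.4322 -0.1831  0.0631] [192.8313 253.1635]
clamp 0.78 [ 0.5036 -0.3207  0.1031] [282.3783 191.9661]
clamp 0.63 [ 0.3439 -0.305   0.0668] [291.5847 296.1395]
clamp 0.59 [ 0.3907 -0.4894  0.0672] [420.618  244.1422]
pad_a 0.89 [ 0.5098 -0.3082  0.057 ] [271.6587 181.0855]
pad_a 0.86 [ 0.3219 -0.4155  0.0216] [362.7142 281.2889]
pad_a 0.82 [ 0.3917 -0.4937  0.0141] [408.2925 229.5259]
pad_a 0.78 [ 0.3454 -0.3071  0.0153] [291.392  277.4263]
pad_a 0.71 [ 0.4273 -0.1841  0.0157] [202.4053 243.1254]
pad_a 0.7 [ 0.3369 -0.2963  0.0154] [285.5746 283.3107]
pad_a 0.69 [ 0.3863 -0.4812  0.0144] [400.2377 234.2925]
pad_a 0.68 [ 0.5046 -0.3282  0.0574] [287.4995 182.239 ]
pad_a 0.68 [ 0.4405 -0.1705  0.0174] [191.1405 237.1078]
pad_a 0.67 [ 0.3091 -0.4143  0.0165] [361.9943 286.9363]
[ 0.5069 -0.3185  0.3012] [[ 0.0001 -0.1824 -0.9832]
 [ 0.0003 -0.9832  0.1824]
 [-1.     -0.0003 -0.    ]] [0.1532 0.0019 0.0016]
```

View pics/w5.png

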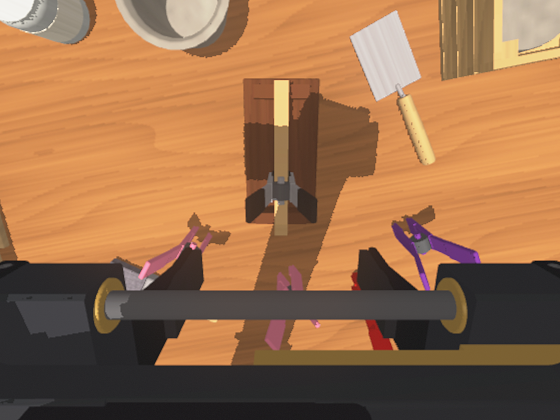

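Clamp at (281,188), centred between the fingers. I'll go down, then squeeze.

Request:
{"fn": "step_arm", "kwargs": {"increments": [3,0.15,0.15,0,0,0,3,0,0,0,0,0,3,0,0,0,0,0,2.5,0,0,0,0,0,2,0,0,0,0,0,1.7,0,0,0,0,0,0,0,0,0,0,0]}}

```text
time: 9.7
position: [0.504, -0.3205, 0.148]
tool_rot: [-2.122, 0.196, 2.126]
ft_force: [0.0, -0.1, 1.4]
grip_width: 1.002
```

```bash
python3 - <<'E'
from h import *
snap('wrist','w6.png')
s=ctrl.get_state();print(s['time'],s['position'],s['ft_force'])
E
```

```text
9.75 [ 0.50467548 -0.3210703   0.14914712] [ 0.10836475 -0.58384078  0.61207044]
```

View pics/w6.png

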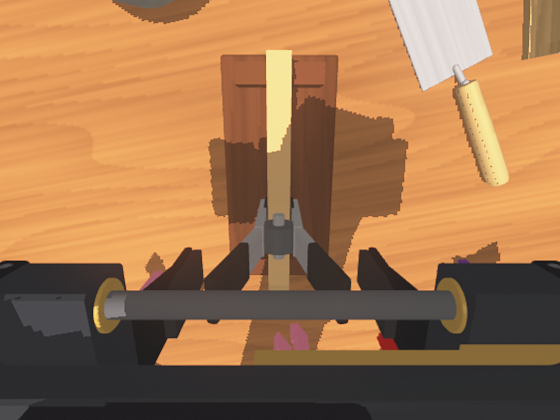

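Both handles are between the fingers. Squeezing now.

Request:
{"fn": "step_arm", "kwargs": {"increments": [0,0,0,0,0,0,0,0,0,0,0,0,0,0,0,0,0,0,0,0,0,0,0,0,0,0,0,0,0,0,0,0,0,0,0,0], "fingers": 0, "force": 40}}

```text
time: 10.5
position: [0.5074, -0.3233, 0.154]
tool_rot: [-2.134, 0.203, 2.118]
ft_force: [-0.8, -0.2, 17.1]
grip_width: 0.404
```

```bash
python3 - <<'E'
from h import *
snap('wrist','w7.png')
s=ctrl.get_state();print(s['time'],s['position'],s['ft_force'],s['grip_width']*87)
E
```

```text
10.55 [ 0.50761753 -0.32347954  0.15435524] [-1.22993431  0.88752559 18.94019365] 31.34935172685745
```

View pics/w7.png

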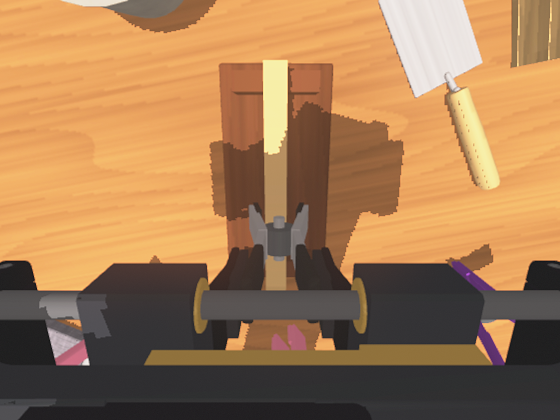

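Request:
{"fn": "step_arm", "kwargs": {"increments": [0,0,0,0,0,0,0,0,0,0,0,0,0,0,0,0,0,0,0,0,0,0,0,0]}}

```text
time: 11.05
position: [0.5079, -0.3235, 0.1549]
tool_rot: [-2.135, 0.204, 2.117]
ft_force: [-0.5, 0.6, 18.8]
grip_width: 0.268
```

```bash
python3 - <<'E'
from h import *
s=ctrl.get_state();print(s['time'],s['position'],s['ft_force'],s['grip_width']*87)
E
```

```text
11.05 [ 0.50792503 -0.32347394  0.15494385] [-0.52079767  0.6368161  18.79600206] 23.32902291727156
```

Request:
{"fn": "step_arm", "kwargs": {"increments": [-1,0,0,0,0,0,-2,0,0,0,0,0,-2,0,0,0,0,0,-2,0,0,0,0,0,-3,0,0,0,0,0,-3,0,0,0,0,0,0,0,0,0,0,0,0,0,0,0,0,0]}}

```text
time: 12.05
position: [0.504, -0.3213, 0.2778]
tool_rot: [-2.121, 0.197, 2.125]
ft_force: [0.3, 0.4, -2.7]
grip_width: 0.272
```

```bash
python3 - <<'E'
from h import *
np.set_printoptions(precision=4,suppress=True)
s=ctrl.get_state();print(s['time'],s['position'],s['ft_force'],s['grip_width']*87)
snap('wrist','w8.png');snap('scene','s8.png')
s=ctrl.get_state();print(s['time'],s['position'],s['tool_rot'],R.from_rotvec(s['tool_rot']).as_matrix())
for n in ['clamp','pad_a']:
  for c in ('wrist','scene'):
    for d in ctrl.spot_point(c,n): 
        X=w(c,d['xyz']);
        if X[2]>.1: print(c,n,round(d['score'],2),X,np.array(px(c,X)))
im=cv2.imread('pics/s8.png')[100:320,120:400];cv2.imwrite('pics/s8c.png',cv2.resize(im,None,fx=2.6,fy=2.6,interpolation=cv2.INTER_CUBIC))
E
```

```text
12.05 [ 0.504  -0.3213  0.2778] [ 0.257   0.4008 -2.7052] 23.646476277985617
12.15 [ 0.5038 -0.3212  0.2772] [-2.12    0.1967  2.1263] [[-0.0028 -0.1851 -0.9827]
 [ 0.0017 -0.9827  0.1851]
 [-1.     -0.0011  0.0031]]
wrist clamp 0.69 [ 0.4955 -0.3207  0.2246] [281.2522 243.9775]
scene clamp 0.78 [ 0.4983 -0.3209  0.2256] [216.276  197.3096]
wrist pad_a 0.94 [ 0.4941 -0.3411  0.1813] [304.5896 222.2379]
wrist pad_a 0.64 [ 0.5014 -0.297   0.1834] [252.5789 224.047 ]
scene pad_a 0.9 [ 0.5032 -0.2918  0.1792] [228.4654 207.5434]
scene pad_a 0.72 [ 0.4932 -0.3381  0.1821] [210.1454 214.4108]
```

View pics/w8.png

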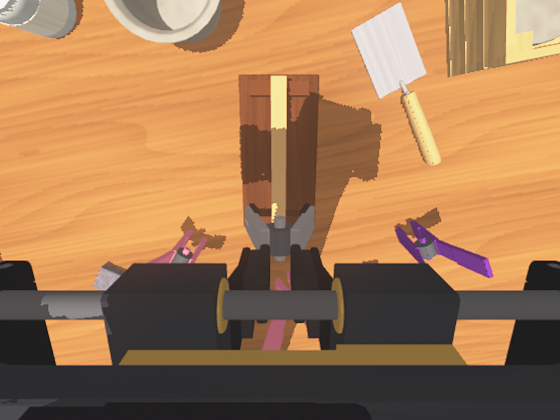

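View pics/s8c.png

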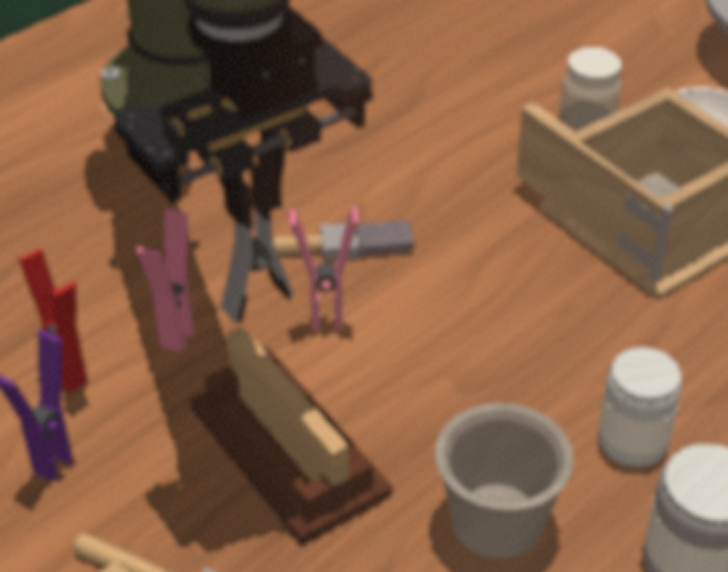

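The clamp is held open, origin near z 0.225, jaws clear of the strip. Moving it over the seam.

Request:
{"fn": "step_arm", "kwargs": {"increments": [0,0,0,-0.037,0,0,0,-3,0.7,0,0,0,0,-5.2,1.2,0,0,0,0,-5.6,1.3,0,0,0,0,-5.6,1.3,0,0,0,0,-5.6,1.3,0,0,0,0,-5.6,1.3,0,0,0,0,-5.6,1.3,0,0,0,0,-5.3,1.3,0,0,0,0,-3,0.8,0,0,0,0,0,0,0,0,0,0,0,0,0,0,0]}}

```text
time: 13.85
position: [0.4671, 0.1331, 0.2791]
tool_rot: [-2.144, 0.162, 2.144]
ft_force: [-0.3, -0.1, -1.7]
grip_width: 0.266
```

```bash
python3 - <<'E'
from h import *
np.set_printoptions(precision=4,suppress=True)
s=ctrl.get_state();print(s['time'],s['position'],s['ft_force'],s['grip_width']*87)
snap('wrist','w9.png');snap('scene','s9.png')
s=ctrl.get_state();Rt=R.from_rotvec(s['tool_rot']).as_matrix();print(s['time'],s['position'],Rt)
for n in ['clamp','pad_a','seam']:
  for c in ('wrist','scene'):
    for d in ctrl.spot_point(c,n): 
        X=w(c,d['xyz']);
        if X[2]>.1: print(c,n,round(d['score'],2),X,np.array(px(c,X)), Rt.T@(X-s['position']))
im=cv2.imread('pics/s9.png')[60:220,240:440];cv2.imwrite('pics/s9c.png',cv2.resize(im,None,fx=3.7,fy=3.7,interpolation=cv2.INTER_CUBIC))
E
```

```text
13.85 [0.4671 0.1331 0.2791] [-0.2646 -0.1048 -1.7472] 23.10574885364372
13.95 [0.4673 0.1325 0.279 ] [[-0.0001 -0.1507 -0.9886]
 [-0.0006 -0.9886  0.1507]
 [-1.      0.0006  0.    ]]
wrist clamp 0.92 [0.4605 0.1309 0.2272] [283.46   242.2553] [0.0518 0.0026 0.0064]
wrist pad_a 0.97 [0.4667 0.1574 0.1822] [251.7897 220.0422] [ 0.0968 -0.0246  0.0043]
wrist pad_a 0.86 [0.4623 0.1139 0.183 ] [302.6432 217.8619] [0.096  0.0191 0.0021]
scene pad_a 0.71 [0.4669 0.1587 0.1845] [339.4534 121.602 ] [ 0.0945 -0.0258  0.0043]
scene pad_a 0.51 [0.4568 0.1127 0.1864] [326.0985 126.1683] [0.0926 0.0212 0.0074]
wrist seam 0.88 [0.4602 0.1354 0.1099] [278.8699 201.8438] [ 0.1691 -0.0019  0.0074]
scene seam 0.74 [0.4628 0.1411 0.1073] [331.8241 146.3297] [ 0.1717 -0.0079  0.0057]
```

View pics/w9.png

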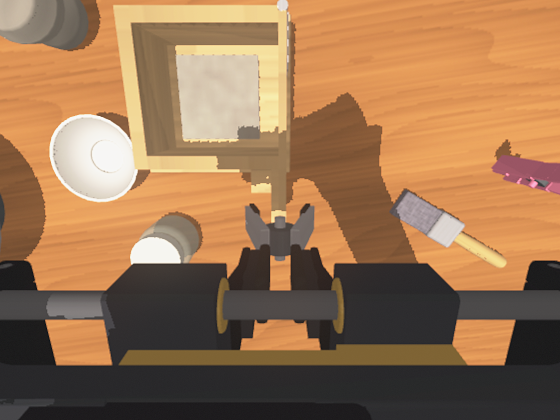

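View pics/s9c.png

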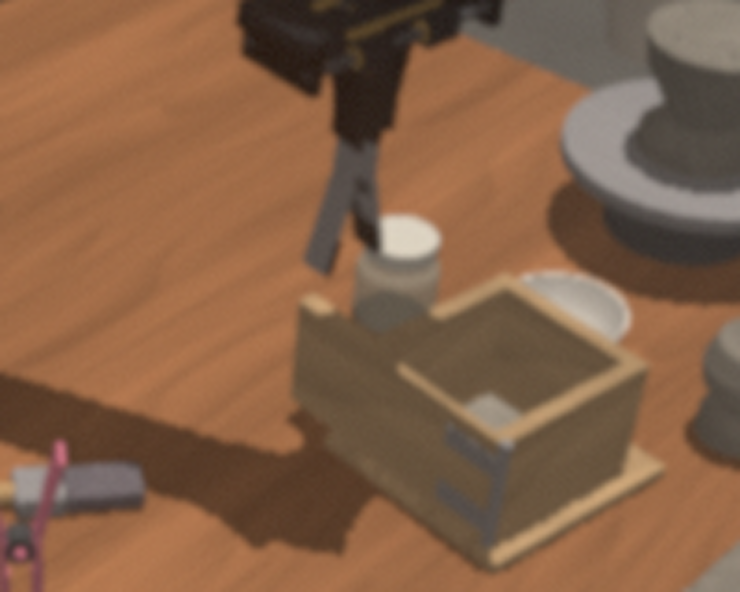

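The pad midpoint is 2.5 mm to one side of the tool line and the seam 2 mm to the same side, so they are aligned within 1 mm. Lowering.

Request:
{"fn": "step_arm", "kwargs": {"increments": [2,0,0,0,0,0,2,0,0,0,0,0,1,0,0,0,0,0,1,0,0,0,0,0,1,0,0,0,0,0,1,0,0,0,0,0,1,0,0,0,0,0,0,0,0,0,0,0]}}

```text
time: 15.25
position: [0.4663, 0.1339, 0.1882]
tool_rot: [-2.142, 0.161, 2.146]
ft_force: [-0.6, -1.3, -1.9]
grip_width: 0.27
```

```bash
python3 - <<'E'
from h import *
np.set_printoptions(precision=4,suppress=True)
s=ctrl.get_state();print(s['time'],s['position'],s['ft_force'],s['grip_width']*87)
snap('wrist','w10.png');snap('scene','s10.png')
im=cv2.imread('pics/s10.png')[60:220,240:440];a=cv2.resize(im,None,fx=2.5,fy=2.5,interpolation=cv2.INTER_CUBIC)
b=cv2.imread('pics/w10.png')[130:290,200:350];b=cv2.resize(b,(375,400),interpolation=cv2.INTER_CUBIC)
a=cv2.resize(a,(500,400));c=np.hstack([a,b]);cv2.imwrite('pics/c10.png',cv2.resize(c,None,fx=.9,fy=.9))
E
```

```text
15.25 [0.4663 0.1339 0.1882] [-0.5572 -1.3343 -1.8726] 23.520893366517175
```

View pics/c10.png

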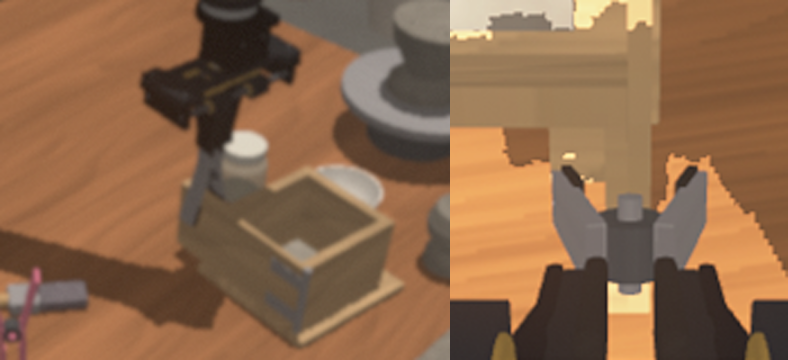

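Each jaw is on its own side of the pair, with the pair running centrally under the coil and no contact force. Lowering the rest of the way.

Request:
{"fn": "step_arm", "kwargs": {"increments": [0.5,0,0,0,0,0,0.5,0,0,0,0,0,0.3,0,0,0,0,0,0,0,0,0,0,0,0,0,0,0,0,0]}}

```text
time: 15.98
position: [0.467, 0.1341, 0.1762]
tool_rot: [-2.144, 0.16, 2.144]
ft_force: [0.2, -0.2, -1.9]
grip_width: 0.261
```

Request:
{"fn": "step_arm", "kwargs": {"increments": [0.3,0,0,0,0,0,0.2,0,0,0,0,0,0,0,0,0,0,0]}}

```text
time: 16.35
position: [0.4684, 0.1345, 0.1748]
tool_rot: [-2.148, 0.161, 2.14]
ft_force: [-4.4, -2.3, 18.2]
grip_width: 0.269
```

The coil has bottomed (18 N up). I'll ease off a little and open the fingers.

Request:
{"fn": "step_arm", "kwargs": {"increments": [-0.3,0,0,0,0,0,0,0,0,0,0,0,0,0,0,0,0,0,0,0,0,0,0,0,0,0,0,0,0,0,0,0,0,0,0,0], "fingers": 100}}

```text
time: 17.1
position: [0.4672, 0.1342, 0.1743]
tool_rot: [-2.144, 0.16, 2.143]
ft_force: [0.6, 0.1, 0.1]
grip_width: 0.865
```

```bash
python3 - <<'E'
from h import *
np.set_printoptions(precision=4,suppress=True)
s=ctrl.get_state();print(s['time'],s['position'],s['ft_force'],s['grip_width']*87)
snap('wrist','w11.png')
E
```

```text
17.1 [0.4672 0.1342 0.1743] [0.5969 0.099  0.0901] 75.2383943693058
```

View pics/w11.png

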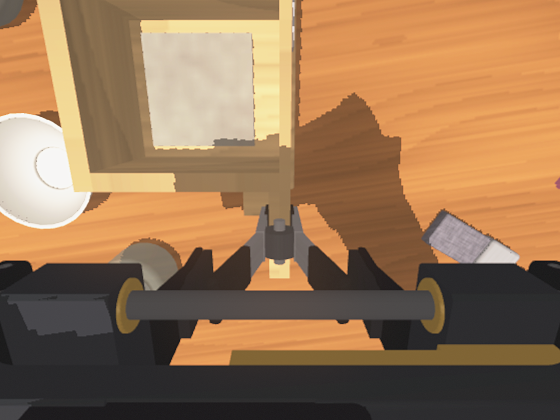

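The clamp has sprung onto the pair and the fingers are clear of the handles. Once they are fully open I'll retreat straight up.

Request:
{"fn": "step_arm", "kwargs": {"increments": [0,0,0,0,0,0,0,0,0,0,0,0,-1,0,0,0,0,0,-2,0,0,0,0,0,-3,0,0,0,0,0,-4,0,0,0,0,0,-4,0,0,0,0,0,0,0,0,0,0,0,0,0,0,0,0,0]}}

```text
time: 18.27
position: [0.4668, 0.1341, 0.3141]
tool_rot: [-2.144, 0.161, 2.144]
ft_force: [-0.1, -0.4, -1.0]
grip_width: 0.998
```

```bash
python3 - <<'E'
from h import *
np.set_printoptions(precision=4,suppress=True)
s=ctrl.get_state();print(s['time'],s['position'],s['ft_force'],s['grip_width']*87)
for c in('wrist','scene','top'): snap(c,c+'12.png')
a=-.149;seam=np.array([.460,.1357,.11])
for n in ['clamp','pad_a','gate_tip','can','planter']:
  for c in ('wrist','scene','top'):
    for d in ctrl.spot_point(c,n): 
        X=w(c,d['xyz']);
        if X[1]>.05 or n in('can','planter'): print(c,n,round(d['score'],2),X,'seam frame',rz(-a)@(X-seam))
A=cv2.resize(cv2.imread('pics/scene12.png')[60:220,240:440],(500,400),interpolation=cv2.INTER_CUBIC)
B=cv2.resize(cv2.imread('pics/wrist12.png')[60:290,180:380],(340,400),interpolation=cv2.INTER_CUBIC)
cv2.imwrite('pics/c12.png',cv2.resize(np.hstack([A,B]),None,fx=.94,fy=.94))
E
```

```text
18.275 [0.4668 0.1341 0.3141] [-0.0813 -0.4137 -1.0361] 86.81452259213833
wrist clamp 0.64 [0.4599 0.1363 0.127 ] seam frame [-0.0002  0.0006  0.017 ]
scene clamp 0.97 [0.4609 0.1354 0.1268] seam frame [ 0.001  -0.0002  0.0168]
top clamp 0.67 [0.4617 0.131  0.1236] seam frame [ 0.0023 -0.0044  0.0136]
wrist pad_a 0.85 [0.464  0.1446 0.0801] seam frame [ 0.0027  0.0094 -0.0299]
scene pad_a 0.77 [0.4641 0.1503 0.0759] seam frame [ 0.0019  0.0151 -0.0341]
scene pad_a 0.62 [0.4575 0.1277 0.0794] seam frame [-0.0013 -0.0082 -0.0306]
scene pad_a 0.46 [0.4599 0.1417 0.1078] seam frame [-0.001   0.0059 -0.0022]
top pad_a 0.68 [0.4555 0.1257 0.0772] seam frame [-0.003  -0.0106 -0.0328]
top pad_a 0.64 [0.4638 0.1433 0.0736] seam frame [ 0.0026  0.0081 -0.0364]
wrist gate_tip 0.81 [0.427  0.1339 0.1131] seam frame [-0.0324 -0.0067  0.0031]
scene gate_tip 0.88 [0.4272 0.1388 0.1111] seam frame [-0.0329 -0.0018  0.0011]
top gate_tip 0.7 [0.4248 0.1303 0.109 ] seam frame [-0.034  -0.0106 -0.001 ]
scene can 0.7 [ 0.759  -0.0863  0.0003] seam frame [ 0.3286 -0.1751 -0.1097]
top can 0.81 [ 0.7544 -0.0881  0.0042] seam frame [ 0.3243 -0.1777 -0.1058]
scene planter 0.94 [ 0.7244 -0.2494 -0.0007] seam frame [ 0.3186 -0.3416 -0.1107]
top planter 0.57 [ 0.7258 -0.2525 -0.0028] seam frame [ 0.3204 -0.3444 -0.1128]
```

View pics/c12.png

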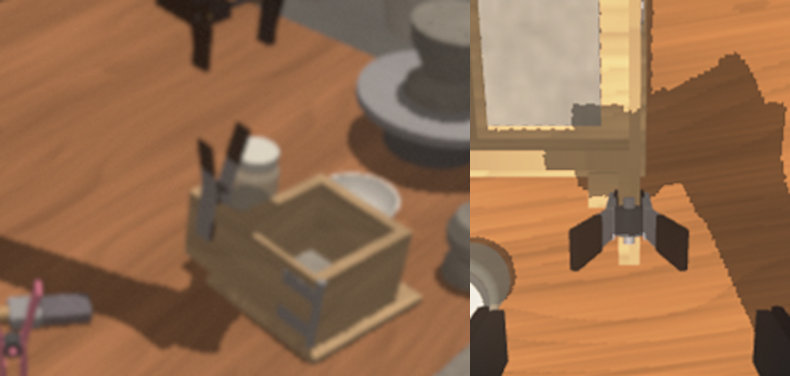

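The clamp stands upright and symmetric over the pair, the gate is shut, and the bystanders haven't moved. Handing in.

```bash
python3 -c "
from bench import ctrl
print(ctrl.close_job())"
```

```text
the job is handed in; nothing more can be done
None
```

I pushed the gate shut against its stop, where the wrist felt about 8 N. Then I took the steel clamp with black grips off its stand and lowered it over gate and flange until its coil stopped on the edge, at about 18 N. I opened the gripper fully and backed off straight up. The job was handed in at about 19 s of the 64 s allowed, and it reported no verdict.

Last checks before handing in:
- **Clamp position:** its centre is within about 5 mm of the seam in all three cameras, and it looks upright in the pictures.
- **Jaws:** in the scene and top cameras there is one pad on each side of the pair, with pad centres about 30–36 mm below the top edge. The wrist camera reported only the pad on the flange side.
- **Gate:** it is shut, flat on the flange.
- **Paint can and flower pot:** neither has moved beyond the few millimetres of measurement noise.
- **Gripper:** it is well clear and touches nothing.

**One disagreement:** most pad readings put the faces 8–11 mm from the joint plane. One scene-camera reading gave 15 mm, outside the 13 mm limit. I took it as detector error, because the wrist and top cameras gave 9 and 8 mm for that pad.

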